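# Lock the thickness gauge on the dark wood sample

## Robot

A 6-joint arm with a two-finger parallel gripper is mounted at the origin on the work surface. World frame = base frame: x ahead of the robot, y to its left, z up, the work surface at z = 0. Lengths are in m, angles in rad, forces in N, time in s.
With the tool pointing down it reaches from about 0.15 to 0.775 m from the base axis. Payload 6.1 kg.
Tool frame: the origin (TCP) lies on the centre line of the jaws, within the pads' length; the fingertips stand robot.nose_length ahead of it and the grasp point (between the pads) lies 11 mm behind it (robot.nose_length is the distance from the TCP to the fingertips, in m); z points along the fingers, y is the direction in which the jaws open and shut (so a half turn about z gives the same grasp; the last joint's range is limited). The gripper opens to 85 mm and grips with 20 to 120 N. Pads are 22 mm wide; open, the fingers measure 114 mm over their backs; the gripper's body (76 mm by 85 mm) begins 54 mm behind the grasp point. The pads swing forward as they close: fully open they stand 13 mm farther back than shut.
Start: joints at [0, 0.126, -0.04, 1.405, 0, 1.571], TCP at [0.525, -0, 0.239] pointing down, gripper open.
Joint ranges: [-2.72, 2.72], [-0.95, 1.95], [-1.27, 1.35], [-1.78, 2.02], [-1.46, 1.47], [-3.14, 3.14]. Speed limits (rad/s): [2.39, 2.39, 3.01, 3.14, 3.14, 3.14].

## Interface

Orientations are given as a rotation vector (axis times angle).
In Python, from workcell import robot gives the robot as it stands.
- The arm moves only by the shell command python3 -m crank 'ROWS' [FORCE]. ROWS is JSON, a list of rows, each an object with "grip": the finger opening in mm, from 0 to 85.4; "slide": the shift along the tool's x, y, z normalised to -1 to 1, where 1 is 0.1 m, a list of three; "turn": the turn, a rotation vector about the tool's x, y, z normalised to -1 to 1, where 1 is 90 degrees, a list of three. A call has exactly 10 rows; each row is the pose to reach, as a shift and turn from the pose commanded when the call began, along the tool's axes at that moment; what a row does not reach only later rows make up. A row lasts 1/10 s, in which the tool goes at most 50 mm and 8.59 degrees, less where a joint would pass 70% of its speed; a pose out of reach is approached as far as the arm can. A call with a number of a shift or a turn outside -1 to 1 is refused whole. A call with a gripper value outside its range is refused whole. The fingers move at their own pace and stop on an object; FORCE is the grip in N (left out, the last holds). Time passes only in rows, so rows that repeat a pose let the fingers close, or fill a call up. It gives the time, the measured TCP pose, the force and the opening at its end, in the units of the state.
- robot.state(): the state, without advancing time (a new reading comes with each control period).
- robot.get_image(name): name is "scene" or "side" or "wrist"; returns a dict with "pixels" (420x560x3 uint8, blue, green, red), "K" (3x3 intrinsics, pixels), "xyz" and "attitude" of the camera in the world; the wrist camera has in their place "T_tool_cam" (4x4, takes a point from camera to tool coordinates, whose origin is the TCP and whose axes are the flange's). Camera axes: x right, y down, z forward; pixel columns grow to the right and rows downward; lengths in m; the calibration is good to about 2 mm. A picture is of the moment at which its call begins: read the wrist's pose just before it. There is no depth.
- robot.close_job(): hands the job in, once; it reports no verdict.
The state is a dict: "time": time; "joints": joint angles; "joint_vel": joint speeds; "joint_torque": joint torques, N m; "position": TCP position; "tool_rot": TCP orientation; "contact_force": force on the tool from outside, world axes, zero at the start; "torque": the same for the moment, N m; "grip_width": opening from 0.0 (shut) to 1.0 (fully open).
Only numpy, scipy, OpenCV 4.12 (cv2) and the standard library are available. Lean on these libraries where they do the work, as an engineer would, in place of code of your own. Each camera call takes 0.05 s, during which the arm holds its last target.

## Task

Two white thickness gauges hold wood samples on the archive bench. On the gauge that holds the dark, nearly black wood, turn the red wing jam nut clockwise (seen from above) until it is fully home against the metal boss below it, so that the set bolt is locked, then let go. Leave the jam nut of the gauge with the pale wood as loose as it is.

Things in the scene. Friction and masses are not known exactly. Their poses are not given: they have to be found in the camera images.
- dark_nut (a joint): Turn (rad) of the red jam nut on the dark-wood gauge, growing clockwise seen from above. Starts at 0.1 to 0.7; at 1.6 it sits on the boss and stops hard (0.9 to 1.5 rad to go: one grasp). At the stop the wing lies square across the white arm. The steep thread lowers it 2.4 mm per rad; friction about 0.1 N m, stays where left.
- dark_nut_grip (a point): Grip point on the axis of that nut: a red upright wing 64 mm long, 18 thick, 27 high, on a round foot 28 mm wide and 7 high. Pinch across the 18 mm from above. The point is 8 mm below the wing's top, 26 mm above the nut's underside; 144 mm above the table when home. x along the wing, y across its thickness, z up; turns and sinks with the nut.
- dark_gauge: Fixed gauge; origin on the table under the bolt axis, x away from its upright, which stands on the robot side. Grey base 150 x 110 mm; white upright, arm 44 mm wide along x; on the arm's end a metal boss 40 mm wide, top at 118 mm. Brass set bolt 13 mm thick rises through boss and nut to 170 mm. Under the arm a nearly black wood block 95 x 100 x 30 mm on the base.
- pale_wing_end (a point): End of one wing of the other, identical gauge's jam nut (the gauge with pale wood), 32 mm out from that nut's axis and 8 mm below the wing's top. That nut is loose and must stay as it is.
Not all that is in view belongs to the job. What is shaped like the dark_gauge but green or pink is not meant.

How it is judged:
By the outcome, as a careful person would: the job done as asked, in the order asked, and still so for the second after the job is handed in, with the robot touching nothing.
It also fails if it takes over 32 s, if anything falls off the work surface, if the arm or the gripper's body presses on something with over 40 N, if the wrist force passes 120 N, or if a joint passes its speed limit or range.

## Working session

There is one attempt and no reset: what is moved stays moved. The work goes in short steps, Python scripts to look and compute and a shell command to move; the robot and the scene stay as the last step left them, time stands still between calls to the robot, and variables do not carry over. Pictures are saved under pics/ and viewed, and the job is handed in when it is done.

```bash
ls; mkdir -p pics; python3 - <<'E'
from workcell import robot
import cv2,numpy as np
print(robot.state()); print(robot.nose_length)
for n in ["scene","side","wrist"]:
    im=robot.get_image(n); cv2.imwrite(f"pics/{n}0.png",im["pixels"])
    print(n,{k:np.round(v,4).tolist() for k,v in im.items() if k!="pixels"})
E
```

```text
pics
{'time': 0.0, 'joints': array([ 3.47894050e-06,  1.26412713e-01, -4.05977054e-02,  1.40537476e+00,
       -2.48211051e-05,  1.57080673e+00]), 'joint_vel': array([ 6.24791178e-05,  8.19438383e-04,  1.55808351e-03,  1.61538024e-03,
        2.14111222e-04, -6.55608752e-05]), 'joint_torque': array([-1.88969068e-03, -4.35916471e+01,  3.52923596e+01,  1.73015334e-02,
       -7.00984879e-05, -2.14169546e-05]), 'position': array([ 5.24623114e-01, -5.31093512e-06,  2.38515997e-01]), 'tool_rot': array([-2.22066677e+00, -2.22065143e+00,  1.79171956e-03]), 'contact_force': array([0.47109259, 0.12472568, 0.18276701]), 'torque': array([-0.02383766,  0.00769428,  0.03342644]), 'grip_width': 1.0035158391569177}
0.008
scene {'K': [[538.3205, 0.0, 274.5577], [0.0, 538.3205, 220.5209], [0.0, 0.0, 1.0]], 'xyz': [1.3521, 0.0914, 1.243], 'attitude': [-1.7768, -1.9344, 0.6812]}
side {'K': [[506.445, 0.0, 283.9362], [0.0, 506.445, 210.811], [0.0, 0.0, 1.0]], 'xyz': [-0.0888, 0.9304, 0.7503], 'attitude': [-0.7038, 2.4202, -1.3903]}
wrist {'K': [[334.5656, 0.0, 284.5659], [0.0, 334.5656, 203.869], [0.0, 0.0, 1.0]], 'T_tool_cam': [[0.0008, -0.9607, -0.2776, 0.0706], [1.0, 0.0007, 0.0006, -0.0005], [-0.0004, -0.2776, 0.9607, -0.1356], [0.0, 0.0, 0.0, 1.0]]}
```

View pics/scene0.png

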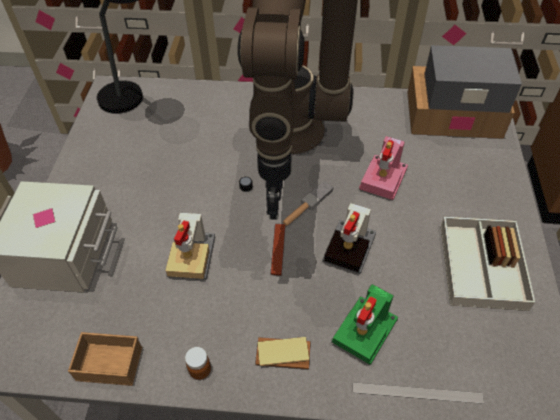

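View pics/side0.png

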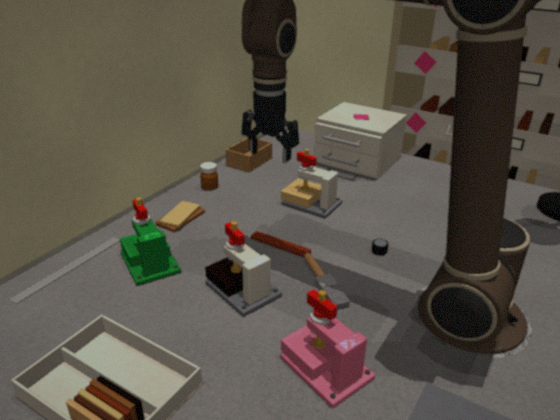

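View pics/wrist0.png

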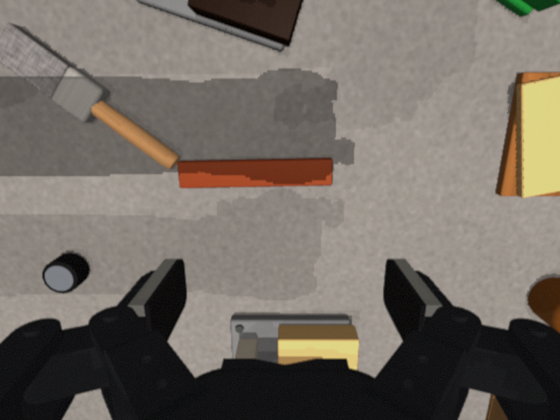

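Candidates in the scene view are the nut on the pale-wood white gauge (183,232), the nut on the dark-wood white gauge (352,222), the pink gauge (388,150) and the green gauge (367,308). I choose the dark-wood white one at (352,222), which is at (235,235) in the side view. I'll check it in close crops.

```bash
python3 - <<'E'
import cv2,numpy as np
a=cv2.imread("pics/scene0.png")[190:280,310:400]
b=cv2.imread("pics/side0.png")[215:315,200:290]
a=cv2.resize(a,(390,390),interpolation=cv2.INTER_CUBIC);b=cv2.resize(b,(390,433),interpolation=cv2.INTER_CUBIC)[:390]
cv2.imwrite("pics/crop0.png",np.hstack([a,b]))
E
```

```text
(no output)
```

View pics/crop0.png

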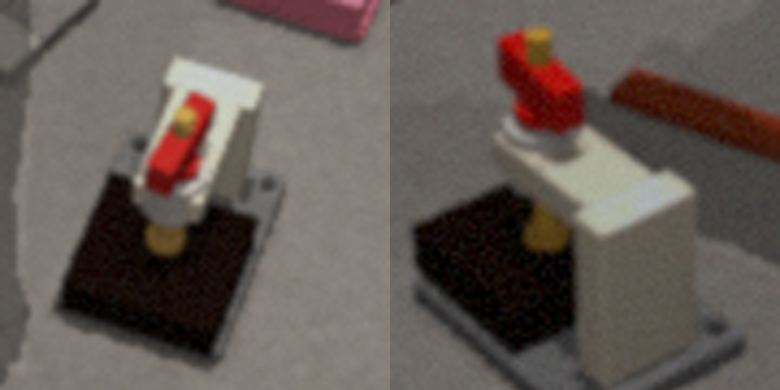

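The crops confirm a white gauge with near-black wood. The bolt top is at scene (352.5,217) and side (234.6,223).

```bash
cat > h.py <<'E'
import numpy as np
from workcell import robot
from scipy.spatial.transform import Rotation as R
CAM={"scene":([538.3205,274.5577,220.5209],[1.3521,.0914,1.243],[-1.7768,-1.9344,.6812]),
"side":([506.445,283.9362,210.811],[-.0888,.9304,.7503],[-.7038,2.4202,-1.3903])}
def ray(n,uv):
    k,p,a=CAM[n]; d=R.from_rotvec(a).apply([(uv[0]-k[1])/k[0],(uv[1]-k[2])/k[0],1.]); return np.array(p),d/np.linalg.norm(d)
def atz(pd,z):
    p,d=pd; return p+d*(z-p[2])/d[2]
def tri(rays):
    A=0;b=0
    for p,d in rays:
        M=np.eye(3)-np.outer(d,d);A=A+M;b=b+M@p
    x=np.linalg.solve(A,b); return x,[np.linalg.norm((np.eye(3)-np.outer(d,d))@(x-p)) for p,d in rays]
def wray(im,st,uv):
    T=np.asarray(im["T_tool_cam"]);K=np.asarray(im["K"]);Rt=R.from_rotvec(st["tool_rot"])
    p=Rt.apply(T[:3,3])+st["position"]; d=Rt.apply(T[:3,:3]@np.array([(uv[0]-K[0,2])/K[0,0],(uv[1]-K[1,2])/K[1,1],1.])); return p,d/np.linalg.norm(d)
E
python3 - <<'E'
from h import *
np.set_printoptions(precision=4,suppress=True)
s=lambda x,y:(x/4.3333+310,y/4.3333+190); t=lambda x,y:((x-390)/4.3333+200,y/4.3333+215)
print(tri([ray("scene",s(184,112)),ray("side",t(540,34))]), atz(ray("scene",s(184,112)),.17),atz(ray("side",t(540,34)),.17))
a=atz(ray("scene",s(204,99)),.154);b=atz(ray("scene",s(162,163)),.154);print("wing",a,b,np.degrees(np.arctan2(*(a-b)[1::-1])))
# arm dir: gauge base edges on scene: left bottom corner of wood ->
for q in [(62,305),(215,355),(115,172),(283,180)]: print(atz(ray("scene",s(*q)),.0))
print(R.from_rotvec(robot.state()["tool_rot"]).as_matrix())
print(atz(ray("scene",(183,230)),.15))
E
```

```text
(array([0.4909, 0.1913, 0.1685]), [np.float64(0.0010012686015453624), np.float64(0.001001268601545264)]) [0.4929 0.1918 0.17  ] [0.4893 0.1919 0.17  ]
wing [0.4693 0.2052 0.154 ] [0.5192 0.1807 0.154 ] 153.84479845534096
[0.52   0.1309 0.    ]
[0.5499 0.2276 0.    ]
[0.4113 0.1623 0.    ]
[0.4093 0.273  0.    ]
[[ 0.0001  1.     -0.0012]
 [ 1.     -0.0001 -0.    ]
 [-0.     -0.0012 -1.    ]]
[ 0.5561 -0.2352  0.15  ]
```

```bash
python3 -m crank '[{"grip":85,"slide":[0.3,-0.1,-0.1],"turn":[0,0,0]},{"grip":85,"slide":[0.6,-0.2,-0.2],"turn":[0,0,0]},{"grip":85,"slide":[1,-0.34,-0.4],"turn":[0,0,0]},{"grip":85,"slide":[1,-0.34,-0.4],"turn":[0,0,0]},{"grip":85,"slide":[1,-0.34,-0.4],"turn":[0,0,0]},{"grip":85,"slide":[1,-0.34,-0.4],"turn":[0,0,0]},{"grip":85,"slide":[1,-0.34,-0.4],"turn":[0,0,0]},{"grip":85,"slide":[1,-0.34,-0.4],"turn":[0,0,0]},{"grip":85,"slide":[1,-0.34,-0.4],"turn":[0,0,0]},{"grip":85,"slide":[1,-0.34,-0.4],"turn":[0,0,0]}]'
python3 -m crank '[{"grip":70,"slide":[0.3,0,0],"turn":[0,0,-0.09]},{"grip":70,"slide":[0.6,0,0],"turn":[0,0,-0.18]},{"grip":70,"slide":[0.9,0,0],"turn":[0,0,-0.27]},{"grip":70,"slide":[0.9,0,0],"turn":[0,0,-0.36]},{"grip":70,"slide":[0.9,0,0],"turn":[0,0,-0.45]},{"grip":70,"slide":[0.9,0,0],"turn":[0,0,-0.54]},{"grip":70,"slide":[0.9,0,0],"turn":[0,0,-0.63]},{"grip":70,"slide":[0.9,0,0],"turn":[0,0,-0.71]},{"grip":70,"slide":[0.9,0,0],"turn":[0,0,-0.71]},{"grip":70,"slide":[0.9,0,0],"turn":[0,0,-0.71]}]'
python3 - <<'E'
from h import *
import cv2
st=robot.state();im=robot.get_image("wrist");cv2.imwrite("pics/w1.png",im["pixels"]);np.savez("w1.npz",p=st["position"],r=st["tool_rot"],K=im["K"],T=im["T_tool_cam"]);print(st["joints"],st["time"])
E
```

```text
time: 1.15
position: [0.491, 0.0996, 0.2791]
tool_rot: [-2.222, -2.22, 0.001]
contact_force: [0.1, -0.4, 0.6]
grip_width: 1.0
time: 2.15
position: [0.491, 0.1899, 0.2792]
tool_rot: [-0.714, -3.059, 0.0]
contact_force: [0.3, 0.4, 0.3]
grip_width: 0.819
[3.68994568e-01 1.32790120e-01 5.57537768e-02 1.49382864e+00
 1.39962133e-05 8.27752112e-01] 2.15
```

View pics/w1.png

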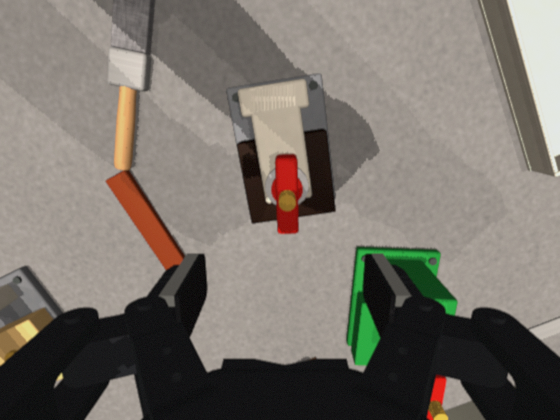

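The wing appears vertical in the image, from (287,156) to (288,233), with the bolt top at (287,201) and the arm tilted slightly. I'll refine these with red segmentation.

```bash
python3 - <<'E'
from h import *
import cv2
np.set_printoptions(precision=4,suppress=True)
z=np.load("w1.npz");st={"position":z["p"],"tool_rot":z["r"]};im={"K":z["K"],"T_tool_cam":z["T"]}
I=cv2.imread("pics/w1.png").astype(int)
m=(I[...,2]>130)&(I[...,1]<50)&(I[...,0]<60);m[:140]=0;m[245:]=0;m[:,:240]=0;m[:,340:]=0
for r in range(150,240,6):
    c=np.where(m[r])[0]
    if len(c):print(r,c.min(),c.max())
g=(I[...,2]>100)&(I[...,1]>70)&(I[...,0]<60);g[:185]=0;g[215:]=0;g[:,:270]=0;g[:,305:]=0
v,u=np.where(g);print("bolt",u.mean(),v.mean(),u.min(),u.max(),v.min(),v.max())
print(atz(wray(im,st,(u.mean(),v.mean()-0)),.17))
a=atz(wray(im,st,(287,156)),.155);b=atz(wray(im,st,(288,232.5)),.155);print(a,b,np.linalg.norm(a-b),(a+b)/2,np.degrees(np.arctan2(*(a-b)[1::-1])))
M=R.from_rotvec(st["tool_rot"]).as_matrix();print("toolx",np.degrees(np.arctan2(M[1,0],M[0,0])))
# base edges
for p,q,h in [((229,89),(251,222),.0),((321,75),(334,212),0.0),((244,103),(263,190),.11),((303,110),(310,185),.11)]:
    a=atz(wray(im,st,p),h);b=atz(wray(im,st,q),h);print(np.degrees(np.arctan2(*(b-a)[1::-1])))
print("green",atz(ray("scene",(370,303)),.15))
cv2.imwrite("pics/w1c.png",cv2.resize(cv2.imread("pics/w1.png")[60:250,210:350],None,fx=3,fy=3,interpolation=cv2.INTER_CUBIC))
E
```

```text
162 276 296
168 276 296
174 276 296
180 274 298
186 272 301
192 272 301
198 275 278
210 279 295
216 279 296
222 279 295
228 278 297
bolt 286.81786941580754 200.26460481099656 279 295 190 210
[0.4891 0.1927 0.17  ]
[0.4609 0.2068 0.155 ] [0.5182 0.1796 0.155 ] 0.06340260711120417 [0.4895 0.1932 0.155 ] 154.62746387658532
toolx 153.71512876502513
-18.914847979424206
-18.741201998871723
-15.237964512771338
-19.832795618504335
green [0.7291 0.2343 0.15  ]
```

View pics/w1c.png

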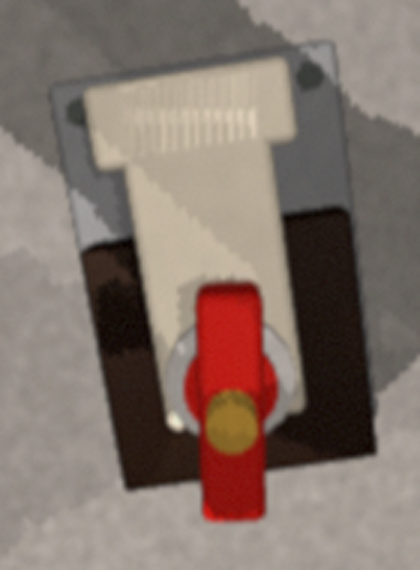

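```bash
python3 -m crank '[{"grip":50,"slide":[0.03,0.02,0.2],"turn":[0,0,-0.006]},{"grip":50,"slide":[0.03,0.02,0.5],"turn":[0,0,-0.006]},{"grip":50,"slide":[0.03,0.02,0.8],"turn":[0,0,-0.006]},{"grip":50,"slide":[0.03,0.02,0.9],"turn":[0,0,-0.006]},{"grip":50,"slide":[0.03,0.02,0.9],"turn":[0,0,-0.006]},{"grip":50,"slide":[0.03,0.02,0.9],"turn":[0,0,-0.006]},{"grip":50,"slide":[0.03,0.02,0.9],"turn":[0,0,-0.006]},{"grip":50,"slide":[0.03,0.02,0.9],"turn":[0,0,-0.006]},{"grip":50,"slide":[0.03,0.02,0.9],"turn":[0,0,-0.006]},{"grip":50,"slide":[0.03,0.02,0.9],"turn":[0,0,-0.006]}]'
python3 - <<'E'
from h import *
import cv2
st=robot.state();im=robot.get_image("wrist");cv2.imwrite("pics/w2.png",im["pixels"]);print(st["position"],st["grip_width"])
print(wray(im,st,(0,0))[0]); 
E
```

```text
time: 3.2
position: [0.4894, 0.1932, 0.1898]
tool_rot: [0.695, 3.063, 0.001]
contact_force: [0.4, -0.7, -0.1]
grip_width: 0.586
[0.48936749 0.19319559 0.1897631 ] 0.5859472427397077
[0.42511003 0.22363366 0.32529757]
```

View pics/w2.png

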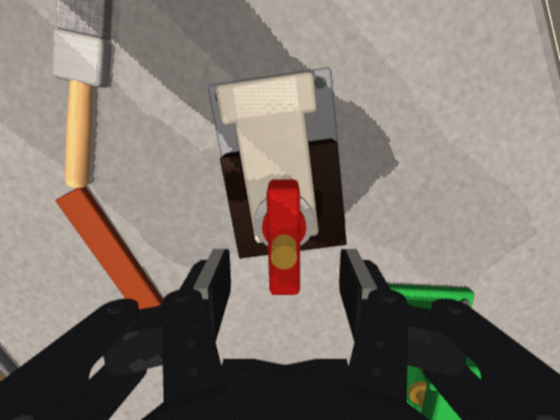

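The wing at column 284 is centred between the fingers (about 218 to 352). Next I descend and close.

```bash
python3 -m crank '[{"grip":50,"slide":[0,0,0.2],"turn":[0,0,0]},{"grip":50,"slide":[0,0,0.4],"turn":[0,0,0]},{"grip":50,"slide":[0,0,0.51],"turn":[0,0,0]},{"grip":50,"slide":[0,0,0.51],"turn":[0,0,0]},{"grip":10,"slide":[0,0,0.51],"turn":[0,0,0]},{"grip":10,"slide":[0,0,0.51],"turn":[0,0,0]},{"grip":10,"slide":[0,0,0.51],"turn":[0,0,0]},{"grip":10,"slide":[0,0,0.51],"turn":[0,0,0]},{"grip":10,"slide":[0,0,0.51],"turn":[0,0,0]},{"grip":10,"slide":[0,0,0.51],"turn":[0,0,0]}]' 60
python3 - <<'E'
from h import *
st=robot.state();print(st["position"],st["grip_width"]*85,st["contact_force"],st["torque"],st["joints"])
E
```

```text
time: 4.25
position: [0.4894, 0.1929, 0.1393]
tool_rot: [0.695, 3.062, 0.0]
contact_force: [-1.6, -2.9, 5.5]
grip_width: 0.196
[0.48944188 0.19285043 0.13929007] 16.618134284344986 [-1.56005938 -2.86816736  5.45917848] [-0.66018526  0.38444552  0.00836157] [ 3.75758315e-01  1.45503425e-01 -2.36458627e-01  1.18769071e+00
 -7.62592274e-04  8.22091562e-01]
```

```bash
python3 -m crank '[{"grip":10,"slide":[0,0,0.003],"turn":[0,0,0.06]},{"grip":10,"slide":[0,0,0.006],"turn":[0,0,0.14]},{"grip":10,"slide":[0,0,0.009],"turn":[0,0,0.22]},{"grip":10,"slide":[0,0,0.012],"turn":[0,0,0.3]},{"grip":10,"slide":[0,0,0.015],"turn":[0,0,0.38]},{"grip":10,"slide":[0,0,0.018],"turn":[0,0,0.46]},{"grip":10,"slide":[0,0,0.021],"turn":[0,0,0.54]},{"grip":10,"slide":[0,0,0.024],"turn":[0,0,0.62]},{"grip":10,"slide":[0,0,0.027],"turn":[0,0,0.7]},{"grip":10,"slide":[0,0,0.03],"turn":[0,0,0.78]}]'
python3 - <<'E'
from h import *
st=robot.state();M=R.from_rotvec(st["tool_rot"]).as_matrix();print("toolx",np.degrees(np.arctan2(M[1,0],M[0,0])));print(st["position"],st["grip_width"]*85,st["contact_force"],st["torque"],st["joints"])
E
```

```text
time: 5.25
position: [0.491, 0.1935, 0.1365]
tool_rot: [2.334, 2.099, 0.006]
contact_force: [3.5, -0.8, 2.6]
grip_width: 0.199
toolx 83.94018719943281
[0.49100436 0.19350539 0.13654081] 16.946223174573518 [ 3.51699648 -0.84622066  2.59717451] [-0.31414812 -0.74543289  0.07236382] [ 3.75822184e-01  1.47139584e-01 -2.40681093e-01  1.17862865e+00
 -7.55082058e-04  2.05238338e+00]
```

```bash
python3 -m crank '[{"grip":10,"slide":[0,0,0.001],"turn":[0,0,0.03]},{"grip":10,"slide":[0,0,0.002],"turn":[0,0,0.06]},{"grip":10,"slide":[0,0,0.003],"turn":[0,0,0.09]},{"grip":10,"slide":[0,0,0.004],"turn":[0,0,0.11]},{"grip":10,"slide":[0,0,0.005],"turn":[0,0,0.13]},{"grip":10,"slide":[0,0,0.005],"turn":[0,0,0.14]},{"grip":10,"slide":[0,0,0.005],"turn":[0,0,0.15]},{"grip":10,"slide":[0,0,0.005],"turn":[0,0,0.15]},{"grip":10,"slide":[0,0,0.005],"turn":[0,0,0.15]},{"grip":10,"slide":[0,0,0.005],"turn":[0,0,0.15]}]'
python3 - <<'E'
from h import *
st=robot.state();M=R.from_rotvec(st["tool_rot"]).as_matrix();print("toolx",np.degrees(np.arctan2(M[1,0],M[0,0])));print(st["position"],st["grip_width"]*85,st["contact_force"],st["torque"],st["joints"])
E
```

```text
time: 6.25
position: [0.4912, 0.1934, 0.136]
tool_rot: [2.559, 1.818, 0.007]
contact_force: [5.7, -1.7, 4.0]
grip_width: 0.197
toolx 70.78761514320992
[0.49124772 0.19339704 0.13600059] 16.770960113685366 [ 5.73335339 -1.73850693  4.02677238] [-0.44396384 -1.25295871  0.42621926] [ 3.75780389e-01  1.47493594e-01 -2.41472961e-01  1.17722538e+00
 -1.33959009e-03  2.28189735e+00]
```

Torque rose from 0.07 to 0.43 N m near the expected angle, so I'll press a little further to confirm the stop.

```bash
python3 -m crank '[{"grip":10,"slide":[0,0,0],"turn":[0,0,0.01]},{"grip":10,"slide":[0,0,0],"turn":[0,0,0.02]},{"grip":10,"slide":[0,0,0],"turn":[0,0,0.03]},{"grip":10,"slide":[0,0,0],"turn":[0,0,0.03]},{"grip":10,"slide":[0,0,0],"turn":[0,0,0.03]},{"grip":10,"slide":[0,0,0],"turn":[0,0,0.03]},{"grip":10,"slide":[0,0,0],"turn":[0,0,0.03]},{"grip":10,"slide":[0,0,0],"turn":[0,0,0.03]},{"grip":10,"slide":[0,0,0],"turn":[0,0,0.03]},{"grip":10,"slide":[0,0,0],"turn":[0,0,0.03]}]'
python3 - <<'E'
from h import *
import cv2
st=robot.state();M=R.from_rotvec(st["tool_rot"]).as_matrix();print("toolx",np.degrees(np.arctan2(M[1,0],M[0,0])));print(st["position"],st["grip_width"]*85,st["contact_force"],st["torque"],st["joints"])
im=robot.get_image("wrist");cv2.imwrite("pics/w3.png",im["pixels"])
E
```

```text
time: 7.25
position: [0.4913, 0.1934, 0.136]
tool_rot: [2.599, 1.759, 0.006]
contact_force: [6.4, -1.4, 2.7]
grip_width: 0.196
toolx 68.18500698371972
[0.49129332 0.19336416 0.13599253] 16.62840960155904 [ 6.35708627 -1.35013313  2.69491386] [-0.55909481 -1.34499146  1.25569788] [ 3.75911826e-01  1.47540678e-01 -2.41436134e-01  1.17720006e+00
 -1.74554592e-03  2.32745191e+00]
```

View pics/w3.png

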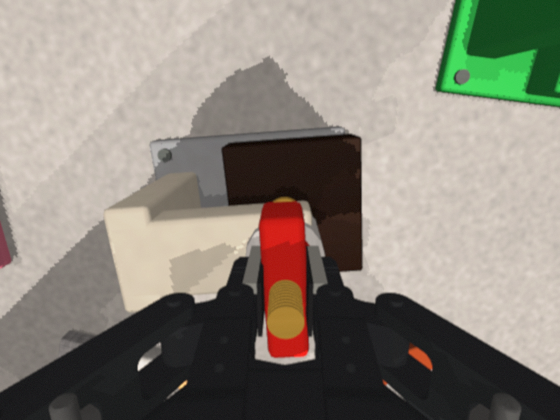

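The torque is 1.26 N m with the wing square across the arm, so it is on the hard stop. I open without untwisting and rise.

```bash
python3 -m crank '[{"grip":50,"slide":[0,0,0],"turn":[0,0,0]},{"grip":50,"slide":[0,0,0],"turn":[0,0,0]},{"grip":50,"slide":[0,0,0],"turn":[0,0,0]},{"grip":50,"slide":[0,0,0],"turn":[0,0,0]},{"grip":50,"slide":[0,0,0],"turn":[0,0,0]},{"grip":50,"slide":[0,0,-0.2],"turn":[0,0,0]},{"grip":50,"slide":[0,0,-0.5],"turn":[0,0,0]},{"grip":50,"slide":[0,0,-0.8],"turn":[0,0,0]},{"grip":50,"slide":[0,0,-1],"turn":[0,0,0]},{"grip":50,"slide":[0,0,-1],"turn":[0,0,0]}]'
python3 -m crank '[{"grip":50,"slide":[0,0,-0.2],"turn":[0,0,0]},{"grip":50,"slide":[0,0,-0.4],"turn":[0,0,0]},{"grip":50,"slide":[0,0,-0.4],"turn":[0,0,0]},{"grip":50,"slide":[0,0,-0.4],"turn":[0,0,0]},{"grip":50,"slide":[0,0,-0.4],"turn":[0,0,0]},{"grip":50,"slide":[0,0,-0.4],"turn":[0,0,0]},{"grip":50,"slide":[0,0,-0.4],"turn":[0,0,0]},{"grip":50,"slide":[0,0,-0.4],"turn":[0,0,0]},{"grip":50,"slide":[0,0,-0.4],"turn":[0,0,0]},{"grip":50,"slide":[0,0,-0.4],"turn":[0,0,0]}]'
python3 - <<'E'
from h import *
import cv2
st=robot.state();im=robot.get_image("wrist");I=im["pixels"];cv2.imwrite("pics/w4.png",I);print(st["position"],st["contact_force"])
sc=robot.get_image("scene")["pixels"];o=cv2.imread("pics/scene0.png")
f=lambda a:cv2.resize(a[200:290,150:400],None,fx=3,fy=3,interpolation=cv2.INTER_CUBIC)
cv2.imwrite("pics/cmp.png",np.vstack([f(o),f(sc)]))
M=R.from_rotvec(st["tool_rot"]).as_matrix();print("toolx",np.degrees(np.arctan2(M[1,0],M[0,0])))
np.savez("w4.npz",p=st["position"],r=st["tool_rot"],K=im["K"],T=im["T_tool_cam"])
I=I.astype(int)
m=(I[...,2]>130)&(I[...,1]<50)&(I[...,0]<60);m[:,:220]=0;m[:,350:]=0
for r in range(120,260,6):
    c=np.where(m[r])[0]
    if len(c):print(r,c.min(),c.max())
E
```

```text
time: 8.3
position: [0.4903, 0.1936, 0.2378]
tool_rot: [2.603, 1.757, 0.008]
contact_force: [0.1, -0.3, 0.5]
grip_width: 0.588
time: 9.3
position: [0.4892, 0.1931, 0.2747]
tool_rot: [-2.604, -1.758, 0.0]
contact_force: [-1.0, -0.1, 0.5]
grip_width: 0.587
[0.48916925 0.19310967 0.27474482] [-0.96095578 -0.05688261  0.46058092]
toolx 68.03865763658995
162 274 295
168 275 295
174 275 295
180 276 297
186 273 300
192 273 301
198 274 300
204 297 297
210 278 298
216 278 298
222 279 298
228 280 299
234 281 297
```

View pics/w4.png

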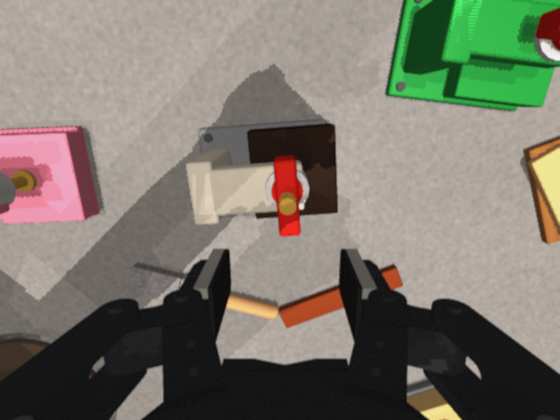

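View pics/cmp.png

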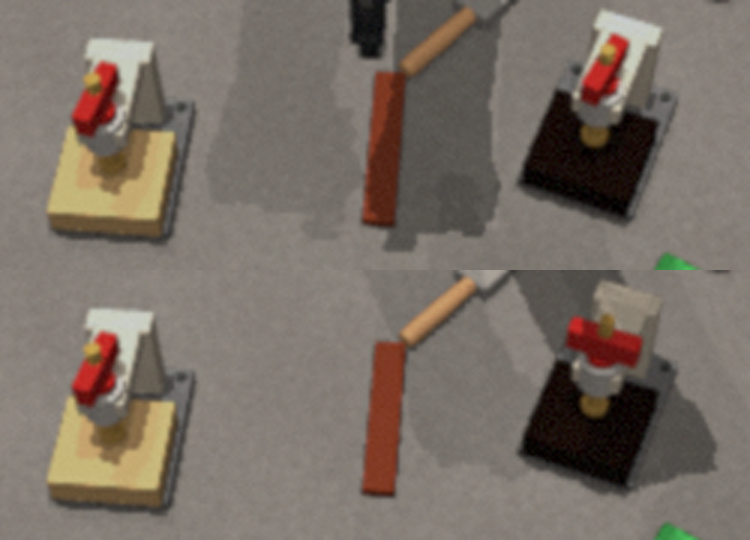

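The wing now lies at about 71.5° (tool 68.0° plus 3.5° of lean in the image), against 71.2° expected for square across the arm. The pale nut looks unchanged in the before and after crops. Everything is clear, so I'm handing in.

```bash
python3 - <<'E'
from workcell import robot
print(robot.close_job())
E
```

```text
the job is handed in; nothing more can be done
None
```

I turned the red jam nut on the dark-wood gauge clockwise about 83° in a single grasp, until it stopped hard against the boss. I then opened the gripper without turning back, rose clear and handed the job in at about 9.4 s.

- **Stop reached:** the torque about the vertical went from about 0.07 N m while turning to 1.26 N m at the end.
- **Wing angle:** after release the wing lies at about 71.5° in the image, against 71.2° measured for square across the arm, so it did not spring back.
- **Small disagreement:** under the final load the gripper turned about 3° past the wing, so it slipped or flexed slightly. It came free without dragging the nut.
- **Pale gauge:** its nut looks the same in the before and after scene pictures.
- **Robot clear:** it was touching nothing at hand-in, with about 1 N on the wrist. No check failed.

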